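Slide the tall vase into the drying pen

ROBOT

A 7-joint arm with a two-finger parallel gripper is mounted at the origin on the work surface. World frame = base frame: x ahead of the robot, y to its left, z up, the work surface at z = 0. Lengths are in m, angles in rad, forces in N, time in s.
With the tool pointing down it reaches from about 0.425 to 0.825 m from the base axis. Payload 3.6 kg.
Tool frame: the origin (TCP) lies at the centre of the arm's flange, where the gripper is bolted on; the fingertips stand bot.finger_overhang ahead of it and the grasp point (between the pads) lies 167 mm ahead of it (bot.finger_overhang is the distance from the TCP to the fingertips, in m); z points along the fingers, y is the line along which they close (so a half turn about z gives the same grasp; the last joint's range is limited). The gripper opens to 93 mm and grips with 3 to 60 N. Pads are 15 mm wide; open, the fingers measure 128 mm over their backs; the gripper's body (75 mm by 188 mm) begins 65 mm behind the grasp point.
Start: joints at [1.242, 0.615, -0.013, 1.423, 0.008, 1.103, -0.04], TCP at [0.193, -0.621, 0.405] pointing down, gripper open.
Joint ranges: [-3.12, 3.12], [-0.3, 2.06], [-1.34, 1.32], [0.26, 2.42], [-1.36, 4.5], [0.01, 1.98], [-2.84, 2.84]. Speed limits (rad/s): [2.79, 2.79, 3.14, 3.14, 3.14, 3.14, 3.14].

INTERFACE

Orientations are given as a rotation vector (axis times angle).
In Python, from station import bot gives the robot as it stands.
- The arm moves only by the tool step_arm, never from a script. Its argument "rows" is one flat list of numbers, 7 for each row, row after row: the gripper command: -1 is shut, 1 is fully open, values between are in proportion, then the shift along the world's x, y, z in units of 0.5 m (1.0 is 0.5 m), then the turn, a rotation vector about the world's x, y, z in units of 180 degrees (1.0 is 180 degrees). In form: [hand, x, y, z, ax, ay, az, hand, x, y, z, ax, ay, az, ...]. A call has 1 to 10 rows; each row is the pose to reach, as a shift and turn from the pose commanded when the call began, turning the shorter way round; what a row does not reach only later rows make up. A row lasts 1/8 s, in which the tool goes at most 62.5 mm and 10.7 degrees, less where a joint would pass 70% of its speed; a pose out of reach is approached as far as the arm can. A call with a number of a shift or a turn outside -1 to 1 is refused whole. A call with a gripper value outside its range is refused whole. The fingers move at their own pace and stop on an object; "newtons" is the grip in N (left out, the last holds). Time passes only in rows, so rows that repeat a pose let the fingers close. It gives the time, the measured TCP pose, the force, the opening and the grip force at its end, in the units of the state.
- bot.sense(): the state, without advancing time (a new reading comes with each control period).
- bot.capture(name): name is "side" or "top"; returns the picture (420x560x3 uint8, red, green, blue); there is no depth.
- bot.camera_model(name): a dict with "fx", "fy", "cx", "cy" (pixels), "k1" (the pictures are not rectified: a ray, as slopes to the right and down, at radius r is drawn at 1 + k1 r^2 times it, then the intrinsics apply), "R" (3x3) and "t" (3): a world point X has camera coordinates R X + t. Camera axes: x right, y down, z forward; pixel columns grow to the right and rows downward; lengths in m; the calibration is good to about 2 mm. A picture is of the moment at which its call begins. camera_model takes no time and is no camera call.
- bot.job_done(): hands the job in; it is judged then, once.
The state is a dict: "time_s": time; "q": joint angles; "joint_velocities": joint speeds; "tau": joint torques, N m; "position": TCP position; "ee_rot": TCP orientation; "force": force on the tool from outside, world axes, zero at the start; "wrist_torque": the same for the moment, N m; "opening": opening from 0.0 (shut) to 1.0 (fully open); "grip_force": force on a finger pad.
Only numpy, scipy, OpenCV 4.12 (cv2) and the standard library are available. Lean on these libraries where they do the work, as an engineer would, in place of code of your own. Each camera call takes 0.05 s, during which the arm holds its last target. There are 200 camera calls.

TASK

Push the tall bottle vase across the table into the open side of the low wooden drying pen, until its foot is at the back batten (a gap of up to a centimetre is fine), and leave it standing there. The clay is still soft: push slowly, gently and low down with the fingertips or the outside of the fingers, so that it slides upright without rocking, and do not grip it or lift it off the table. Leave the three small pots where they stand.

Things in the scene. Friction and masses are not known exactly. Their poses are not given: they have to be found in the camera images.
- vase: tall unglazed clay bottle vase standing on the table, 220 mm high, about 450 g. Lowest 50 mm: an upright cylinder of 64 mm diameter; above it tapers to 42 mm diameter at 115 mm and a slim neck of 25 mm from 145 to 195 mm, lip 34 mm. Pushed higher than about 40 mm up it may rock or tip. Origin: centre of its underside, on the table; z up its axis
- pen: fixed U of dark wooden battens 20 mm wide, 22 mm high, pale paper floor (no step). Inside 140 mm wide (its x: side battens at +-70 mm) and 150 mm deep (its y), open on its +y side, which faces roughly to +y of the world. Origin: at table height, middle of the back batten's inner face, so the mouth is at y = 150 mm and the vase belongs at y 32 to 42 mm, in the pen's own axes; z up
- pot_plain: small open terracotta pot, 86 mm across the rim, 75 mm high; bystander. Origin: centre of its underside
- pot_glazed: small open dark brown glazed pot, 86 mm across the rim, 70 mm high; bystander. Origin: centre of its underside
- pot_buff: small open pale buff pot, 86 mm across the rim, 80 mm high; bystander. Origin: centre of its underside
Things that resemble listed ones, but are neither listed nor needed, are in the scene too. Several things have the shape of the pen; the one meant has the colours described above. Several things look just like the vase: the one meant starts nearest to the robot's base.

How it is judged:
At the end, for the whole second after the job is handed in: The vase stands upright (within 3 degrees) and at rest on the table between the side battens of the pen, the gap between its foot and the back batten at most 15 mm; the small pots are within 15 mm of where they stood (y of vase in the frame of pen between 0.025 and 0.047 m and x of vase in the frame of pen between -0.045 and 0.045 m and angle between vase's own z axis and vertical below 0.05 rad and height (world z) of vase below 0.004 m and linear speed of vase below 0.01 m/s and distance of each of pot_plain, pot_glazed, pot_buff from where it was at the start of the episode below 0.015 m); the robot touches nothing.
It fails at once if the vase rocked or tipped by more than 11 degrees (angle between vase's own z axis and vertical above 0.2 rad).
It fails at once if the vase was lifted off the table (its underside's centre rose more than 10 mm) (height (world z) of vase above 0.01 m).
It fails at once if the vase was gripped or pressed hard (more than 18 N from the fingers) or shoved fast (over 0.35 m/s) (contact force between the fingers and vase above 18 N or linear speed of vase above 0.35 m/s).
It fails at once if the vase was pushed high up (fingers touching it with the grasp point over 90 mm above the table) (contact force between the fingers and vase above 0.5 N and height (world z) of the grasp point above 0.09 m).
It fails at once if a small pot was moved by more than 15 mm or tipped (distance of any of pot_plain, pot_glazed, pot_buff from where it was at the start of the episode above 0.015 m or angle between any of pot_plain, pot_glazed, pot_buff's own z axis and vertical above 0.25 rad).
It also fails if it takes over 61 s, if anything falls off the work surface, if the arm or the gripper's body presses on something with over 40 N, if the wrist force passes 120 N, or if a joint passes its speed limit or range.

## Working session

There is one attempt and no reset: what is moved stays moved. The work goes in short steps, Python scripts to look and compute and a tool call to move; the robot and the scene stay as the last step left them, time stands still between calls to the robot, and variables do not carry over. Pictures are saved under pics/ and viewed, at most 10 in all, crops included, and the job is handed in when it is done.

Besides the shell and the picture viewer there is one more tool, called after ">>>" as name(argument=value, ...) on one line, values as JSON. step_arm: Moves the arm, as the interface text tells. Its arguments: {"type":"object","properties":{"rows":{"type":"array"},"newtons":{"type":"number"}},"required":["rows"]}

```bash
mkdir -p pics; cat > h.py <<'E'
import numpy as np, cv2
from station import bot
def ray(cam,u,v):
    m=bot.camera_model(cam); R=np.array(m["R"]);t=np.array(m["t"])
    d=np.array([(u-m["cx"])/m["fx"],(v-m["cy"])/m["fy"]]); p=d.copy()
    for _ in range(20): p=d/(1+m["k1"]*(p@p))
    return -R.T@t, R.T@np.array([p[0],p[1],1.])
def at(cam,u,v,z=0.):
    c,d=ray(cam,u,v); return (c+d*(z-c[2])/d[2])[:2]
def proj(cam,X):
    m=bot.camera_model(cam); c=np.array(m["R"])@np.array(X,float)+np.array(m["t"]); p=c[:2]/c[2]
    p=p*(1+m["k1"]*(p@p)); return np.array([m["cx"]+m["fx"]*p[0],m["cy"]+m["fy"]*p[1]])
def snap(cam,name):
    im=bot.capture(cam); cv2.imwrite(f"pics/{name}.png",im[:,:,::-1]); return im
E
python3 - <<'E'
from h import *
snap("top","t0");snap("side","s0")
print(bot.sense()["position"],bot.sense()["ee_rot"],bot.finger_overhang)
for c in("top","side"):
    print(c,ray(c,280,210))
E
```

```text
[ 0.19313166 -0.62035106  0.40370229] [-3.10364649e+00 -4.72011557e-01  5.94326534e-04] 0.1861
top (array([ 0.28681895, -0.08955752,  1.17542493]), array([ 0.24316117, -0.02025001, -0.96986926]))
side (array([0.48949897, 0.53292479, 0.60938104]), array([ 0.08669018, -0.71465714, -0.69464214]))
```

View pics/t0.png

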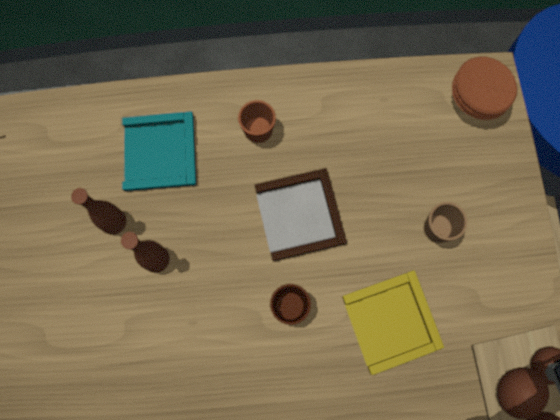

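View pics/s0.png

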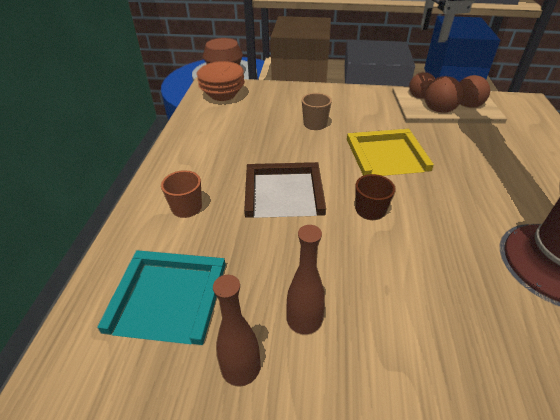

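The dark pen with its pale floor is at top-view pixel (300,215), and its mouth faces left (+y). The nearest vase stands with its foot near (155,260) in the top view and (305,315) in the side view. Next I fit the models to these.

```bash
cat > fit.py <<'E'
from h import *
from scipy.optimize import minimize
prof=[(0,.032),(.05,.032),(.115,.021),(.145,.0125),(.195,.0125),(.22,.017)]
a=np.linspace(0,2*np.pi,32)
def sil(cam,x,y):
    m=np.zeros((420,560),np.uint8)
    rings=[np.array([proj(cam,(x+r*np.cos(t),y+r*np.sin(t),z)) for t in a]) for z,r in prof]
    for p,q in zip(rings,rings[1:]):
        cv2.fillConvexPoly(m,cv2.convexHull((np.vstack([p,q])*16).astype(np.int32)),255,shift=4,lineType=cv2.LINE_AA)
    return m/255.
def vmask(im,box):
    f=im.astype(int); m=((f[...,0]<115)&(f[...,2]<0.62*f[...,0]+5)&(f[...,1]<0.66*f[...,0]+4)).astype(np.uint8)
    k=np.zeros_like(m); u0,v0,u1,v1=box; k[v0:v1,u0:u1]=m[v0:v1,u0:u1]; return k
def fitvase(masks,x0):
    def c(p): return sum(np.abs(sil(k,*p)-m).sum() for k,m in masks.items())
    r=minimize(c,x0,method="Nelder-Mead",options=dict(xatol=2e-4,fatol=1,initial_simplex=[x0,np.add(x0,(.015,0)),np.add(x0,(0,.015))]))
    return r.x,r.fun/sum(m.sum() for m in masks.values())
E
python3 - <<'E'
from fit import *
T=cv2.imread("pics/t0.png")[:,:,::-1];S=cv2.imread("pics/s0.png")[:,:,::-1]
print("clicks",at("top",155,260),at("side",305,318))
x0=at("side",305,318)
ms=vmask(S,(280,222,335,340)); mt=vmask(T,(115,225,185,280))
for M in({"side":ms},{"top":mt},{"side":ms,"top":mt}): v,f=fitvase(M,x0);print(v,f)
# pen floor
g=((T.min(2)>105)&(T.max(2).astype(int)-T.min(2)<45)).astype(np.uint8)
k=np.zeros_like(g);k[165:265,245:350]=g[165:265,245:350]
c=max(cv2.findContours(k,0,2)[0],key=cv2.contourArea)
b=cv2.boxPoints(cv2.minAreaRect(c));print("paper px",b.round(0).tolist())
pw=np.array([at("top",*p) for p in c[:,0]],np.float32)
print("paper rect",cv2.minAreaRect(pw*1000))
for n,u,v in(("plain",257,107),("glazed",291,303),("buff",447,215)):print(n,at("top",u,v,.07))
# pen fit: wood mask render
d=(T.max(2)<95)
kk=np.zeros(d.shape);kk[155:272,240:360]=d[155:272,240:360]
def L(p,pts):
    x,y,th=p;C,Sn=np.cos(th),np.sin(th)
    return [(x+C*u-Sn*w,y+Sn*u+C*w,z) for u,w,z in pts]
def ren(p):
    m=np.zeros((420,560),np.uint8)
    for u0,u1,w0,w1 in((-.09,-.07,-.02,.15),(.07,.09,-.02,.15),(-.09,.09,-.02,0)):
        q=np.array([proj("top",X) for X in L(p,[(u,w,z) for u in(u0,u1) for w in(w0,w1) for z in(0,.022)])])
        cv2.fillConvexPoly(m,cv2.convexHull((q*16).astype(np.int32)),255,shift=4,lineType=cv2.LINE_AA)
    return m/255.
cen=np.array(pw).mean(0)[0:2]
th=.2
best=None
for th in(-.25,-.1,.1,.25):
    x0=[cen[0]+.075*np.sin(th),cen[1]-.075*np.cos(th),th]
    r=minimize(lambda p:np.abs(ren(p)-kk).sum(),x0,method="Nelder-Mead",options=dict(initial_simplex=[x0]+[np.add(x0,e) for e in np.diag([.01,.01,.1])]))
    if best is None or r.fun<best.fun:best=r
p=best.x;print("pen",p,best.fun/kk.sum())
O=T[:,:,::-1].copy()
for m,col in((ren(p),(0,255,0)),(sil("top",*v),(0,255,255))):
    cv2.drawContours(O,cv2.findContours((m>.5).astype(np.uint8),1,2)[0],-1,col,1)
O2=S[:,:,::-1].copy();cv2.drawContours(O2,cv2.findContours((sil("side",*v)>.5).astype(np.uint8),1,2)[0],-1,(0,255,255),1)
o=np.hstack([cv2.resize(O[140:300,100:360],None,fx=2,fy=2),cv2.resize(O2[210:350,260:350],(206,320))])
cv2.imwrite("pics/o1.png",o)
C,Sn=np.cos(p[2]),np.sin(p[2]);dd=v-p[:2];print("vase in pen",C*dd[0]+Sn*dd[1],-Sn*dd[0]+C*dd[1])
print("goal world",L(p,[(0,.037,0)]))
E
```

```text
clicks [0.49195795 0.17522046] [0.49128077 0.17161038]Traceback (most recent call last):
  File "<stdin>", line 6, in <module>
  File "fit.py", line 16, in fitvase
    r=minimize(c,x0,method="Nelder-Mead",options=dict(xatol=2e-4,fatol=1,initial_simplex=[x0,np.add(x0,(.015,0)),np.add(x0,(0,.015))]))
    res = _minimize_neldermead(fun, x0, args, callback, bounds=bounds,
                               **options)
    fxr = func(xr)
    fx = function(np.copy(x), *(wrapper_args + args))
  File "fit.py", line 15, in c
    def c(p): return sum(np.abs(sil(k,*p)-m).sum() for k,m in masks.items())
                     ~~~^^^^^^^^^^^^^^^^^^^^^^^^^^^^^^^^^^^^^^^^^^^^^^^^^^^^
  File "fit.py", line 15, in <genexpr>
    def c(p): return sum(np.abs(sil(k,*p)-m).sum() for k,m in masks.items())
                                ~~~^^^^^^
  File "fit.py", line 7, in sil
    rings=[np.array([proj(cam,(x+r*np.cos(t),y+r*np.sin(t),z)) for t in a]) for z,r in prof]
                     ~~~~^^^^^^^^^^^^^^^^^^^^^^^^^^^^^^^^^^^^^
  File "h.py", line 11, in proj
    m=bot.camera_model(cam); c=np.array(m["R"])@np.array(X,float)+np.array(m["t"]); p=c[:2]/c[2]
ValueError: time passes only in moves, steps and waits
```

Some call limit on camera_model was hit, so I'll cache it.

```bash
sed -i 's/^from station import bot/from station import bot\nimport functools\n@functools.cache\ndef cm(c): return bot.camera_model(c)/; s/m=bot.camera_model(cam)/m=cm(cam)/' h.py
cat > a.py <<'E'
from fit import *
T=cv2.imread("pics/t0.png")[:,:,::-1];S=cv2.imread("pics/s0.png")[:,:,::-1]
x0=at("side",305,318)
ms=vmask(S,(280,222,335,340)); mt=vmask(T,(115,225,185,280))
for M in({"side":ms},{"top":mt},{"side":ms,"top":mt}): v,f=fitvase(M,x0);print(v,f)
for n,u,v_ in(("plain",257,107),("glazed",291,303),("buff",447,215)):print(n,at("top",u,v_,.07))
d=(T.max(2)<95)
kk=np.zeros(d.shape);kk[155:272,240:360]=d[155:272,240:360]
def L(p,pts):
    x,y,th=p;C,Sn=np.cos(th),np.sin(th)
    return [(x+C*u-Sn*w,y+Sn*u+C*w,z) for u,w,z in pts]
def ren(p):
    m=np.zeros((420,560),np.uint8)
    for u0,u1,w0,w1 in((-.09,-.07,-.02,.15),(.07,.09,-.02,.15),(-.09,.09,-.02,0)):
        q=np.array([proj("top",X) for X in L(p,[(u,w,z) for u in(u0,u1) for w in(w0,w1) for z in(0,.022)])])
        cv2.fillConvexPoly(m,cv2.convexHull((q*16).astype(np.int32)),255,shift=4,lineType=cv2.LINE_AA)
    return m/255.
cen=at("top",297,216);best=None
for th in(-.25,-.1,.1,.25):
    x0=[cen[0]+.075*np.sin(th),cen[1]-.075*np.cos(th),th]
    r=minimize(lambda p:np.abs(ren(p)-kk).sum(),x0,method="Nelder-Mead",options=dict(initial_simplex=[x0]+[np.add(x0,e) for e in np.diag([.01,.01,.1])]))
    if best is None or r.fun<best.fun:best=r
p=best.x;print("pen",p,best.fun/kk.sum())
O=T[:,:,::-1].copy()
for m,col in((ren(p),(0,255,0)),(sil("top",*v),(0,255,255))):
    cv2.drawContours(O,cv2.findContours((m>.5).astype(np.uint8),1,2)[0],-1,col,1)
O2=S[:,:,::-1].copy();cv2.drawContours(O2,cv2.findContours((sil("side",*v)>.5).astype(np.uint8),1,2)[0],-1,(0,255,255),1)
o=np.hstack([cv2.resize(O[140:300,100:360],None,fx=2,fy=2),cv2.resize(O2[210:350,260:350],(206,320))])
cv2.imwrite("pics/o1.png",o)
C,Sn=np.cos(p[2]),np.sin(p[2]);dd=v-p[:2];print("vase in pen",C*dd[0]+Sn*dd[1],-Sn*dd[0]+C*dd[1])
print("goal world",L(p,[(0,.037,0)]),"mouth",L(p,[(0,.15,0)]))
E
python3 a.py
```

```text
[0.49313544 0.16892434] 0.2572370837533898
[0.4936119  0.17139883] 0.58468763214707
[0.49283246 0.16996069] 0.34524148302388796
plain [ 0.80705051 -0.08254324]
glazed [ 0.36557012 -0.11741586]
buff [ 0.52045917 -0.47138709]
pen [ 0.57580671 -0.22090519  0.14803099] 0.23981447159571537
vase in pen -0.024417608185943664 0.39882908895221125
goal world [(np.float64(0.5703495418267004), np.float64(-0.184309840011649), 0)] mouth [(np.float64(0.5536830648180754), np.float64(-0.07254567516387242), 0)]
```

View pics/o1.png

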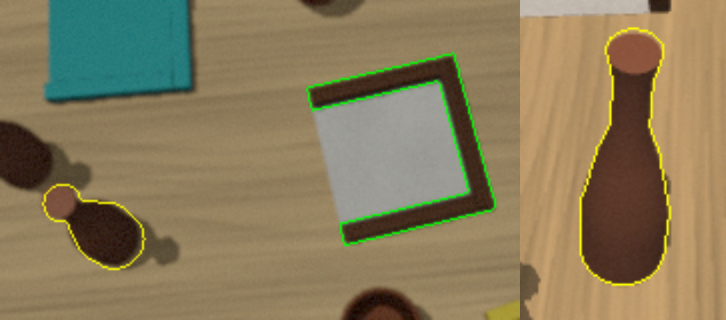

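The overlay fits both outlines well: vase foot at (0.493, 0.170), pen origin at (0.576, -0.221) with a 0.148 rad turn. I'll cradle the foot between the half-closed tips with the tool tilted back 30°, so the gripper body stays clear of the neck. Next I check clearance to the second bottle.

```bash
cat > plan.py <<'E'
import numpy as np
from scipy.spatial.transform import Rotation as Ro
from station import bot
def ori(h,tilt): # heading h: forward f=(sin h,-cos h) degrees
    h,t=np.radians([h,tilt]); f=np.array([np.sin(h),-np.cos(h),0]);up=np.array([0,0,1.])
    z=-up*np.cos(t)+f*np.sin(t); x=-(f*np.cos(t)+up*np.sin(t)); return Ro.from_matrix(np.c_[x,np.cross(z,x),z]),f
def tcp(vx,vy,back,h,tilt,tipz): # tip centre 'back' m behind vase centre
    R,f=ori(h,tilt); tip=np.array([vx,vy,tipz])-back*f; return tip-R.as_matrix()[:,2]*bot.finger_overhang,R
def row(p,R,s=None):
    s=s or bot.sense(); R0=Ro.from_rotvec(s["ee_rot"])
    return np.r_[(np.array(p)-s["position"])/.5,(R*R0.inv()).as_rotvec()/np.pi].round(3).tolist()
E
python3 - <<'E'
from fit import *
from plan import *
T=cv2.imread("pics/t0.png")[:,:,::-1];S=cv2.imread("pics/s0.png")[:,:,::-1]
x0=at("side",240,370)
v2,f=fitvase({"side":vmask(S,(210,270,268,390)),"top":vmask(T,(70,180,130,238))},x0);print("vase2",x0,v2,f)
for h in(20,30,40):
  for b in(.075,.034):
    P,R=tcp(.493,.170,b,h,30,.015); print(h,b,"tcp",P.round(3),end=" ")
    for hx,hy in((.0375,.094),(.094,.0375)):
      g=[np.array([u,w,z]) for u in np.linspace(-hx,hx,15) for w in np.linspace(-hy,hy,15) for z in np.linspace(0,.102,12)]
      Q=P+R.apply(g)
      pr=lambda z:np.interp(z,[q[0] for q in prof],[q[1] for q in prof],right=-1)
      print([round(float(min(np.hypot(*(q[:2]-c))-pr(q[2]) for q in Q if q[2]<.22)),3) for c in(v2,(.493,.170))],end=" ")
    print()
P,R=tcp(.493,.170,.075,30,30,.015)
s=bot.sense();R0,_=ori(30,0)
print(R0.as_matrix().round(2).tolist())
print(row((.50,-.30,.47),ori(0,0)[0]),row((.50,-.30,.47),R0))
E
```

```text
vase2 [0.58718559 0.27410847] [0.58825728 0.26592906] 0.3305246702693749
20 0.075 tcp [0.436 0.328 0.176] [0.017, 0.062] [0.065, 0.02] 
20 0.034 tcp [0.45  0.289 0.176] [0.004, 0.021] [0.061, -0.012] 
30 0.075 tcp [0.409 0.316 0.176] [0.039, 0.062] [0.076, 0.02] 
30 0.034 tcp [0.429 0.28  0.176] [0.015, 0.021] [0.071, -0.012] 
40 0.075 tcp [0.385 0.299 0.176] [0.061, 0.062] [0.085, 0.02] 
40 0.034 tcp [0.411 0.267 0.176] [0.029, 0.021] [0.078, -0.012] 
[[-0.5, 0.87, 0.0], [0.87, 0.5, 0.0], [0.0, 0.0, -1.0]]
[0.614, 0.641, 0.133, -0.0, -0.001, 0.404] [0.614, 0.641, 0.133, -0.0, -0.001, 0.571]
```

>>> step_arm(rows=[-0.23, 0.1, 0.08, 0.13, 0, 0, 0.04, -0.23, 0.2, 0.2, 0.14, 0, 0, 0.09, -0.23, 0.3, 0.3, 0.14, 0, 0, 0.14, -0.23, 0.4, 0.4, 0.14, 0, 0, 0.19, -0.23, 0.5, 0.5, 0.14, 0, 0, 0.24, -0.23, 0.58, 0.6, 0.14, 0, 0, 0.28, -0.23, 0.62, 0.7, 0.14, 0, 0, 0.32, -0.23, 0.64, 0.8, 0.14, 0, 0, 0.36, -0.23, 0.65, 0.9, 0.14, 0, 0, 0.4, -0.23, 0.65, 1.0, 0.14, 0, 0, 0.44], newtons=10)

```text
time_s: 1.35
position: [0.5175, -0.1324, 0.4742]
ee_rot: [-2.086, -2.348, -0.0]
force: [-0.5, -0.0, -0.5]
opening: 0.383
grip_force: 0.0
```

```bash
cat > st.py <<'E'
from plan import *
import sys
s=bot.sense();print(s["time_s"],np.round(s["position"],4),np.round(s["ee_rot"],3),"q",np.round(s["q"],2),"F",np.round(s["force"],1),s["opening"])
E
python3 - <<'E'
from st import *
P,R=tcp(.493,.170,.085,40,30,.015)
print(P,row([P[0],P[1],.45],R),row([P[0],P[1],.45],ori(40,0)[0]))
E
```

```text
1.35 [ 0.5175 -0.1324  0.4742] [-2.086 -2.348 -0.   ] q [ 0.53  0.4  -0.46  1.64  0.19  1.14  0.13] F [-0.5 -0.  -0.5] 0.38338601642076325
[0.37855167 0.30639421 0.17616733] [-0.278, 0.878, -0.048, -0.155, -0.067, 0.18] [-0.278, 0.878, -0.048, -0.0, -0.0, 0.185]
```

>>> step_arm(rows=[-0.23, -0.03, 0.09, 0, 0, 0, 0.03, -0.23, -0.06, 0.18, 0, 0, 0, 0.06, -0.23, -0.1, 0.28, 0, 0, 0, 0.09, -0.23, -0.14, 0.39, 0, -0.01, -0.01, 0.12, -0.23, -0.18, 0.5, 0, -0.04, -0.02, 0.14, -0.23, -0.21, 0.61, 0, -0.07, -0.03, 0.16, -0.23, -0.24, 0.71, 0, -0.1, -0.045, 0.17, -0.23, -0.26, 0.79, -0.02, -0.13, -0.056, 0.18, -0.23, -0.278, 0.85, -0.03, -0.155, -0.067, 0.18, -0.23, -0.278, 0.878, -0.048, -0.155, -0.067, 0.18])

```text
time_s: 2.6
position: [0.3768, 0.3067, 0.4501]
ee_rot: [1.122, 2.403, -0.297]
force: [0.4, -0.9, -0.5]
opening: 0.384
grip_force: 0.0
```

```bash
python3 - <<'E'
from st import *
P,R=tcp(.493,.170,.085,40,30,.015)
print(P,row(P,R),row([P[0],P[1],.25],R))
E
```

```text
2.6 [0.3768 0.3067 0.4501] [ 1.122  2.403 -0.297] q [-0.41  0.39 -0.63  1.82  0.76  1.29 -0.66] F [ 0.4 -0.9 -0.5] 0.3835760427947504
[0.37855167 0.30639421 0.17616733] [0.003, -0.001, -0.548, -0.001, 0.0, 0.0] [0.003, -0.001, -0.4, -0.001, 0.0, 0.0]
```

>>> step_arm(rows=[-0.23, 0.003, 0, -0.05, 0, 0, 0, -0.23, 0.003, 0, -0.12, 0, 0, 0, -0.23, 0.003, 0, -0.2, 0, 0, 0, -0.23, 0.003, 0, -0.28, 0, 0, 0, -0.23, 0.003, 0, -0.36, 0, 0, 0, -0.23, 0.003, 0, -0.43, 0, 0, 0, -0.23, 0.003, 0, -0.48, 0, 0, 0, -0.23, 0.003, 0, -0.52, 0, 0, 0, -0.23, 0.003, 0, -0.54, 0, 0, 0, -0.23, 0.003, 0, -0.546, 0, 0, 0])

```text
time_s: 3.85
position: [0.3801, 0.3039, 0.1773]
ee_rot: [1.129, 2.399, -0.3]
force: [-0.6, 0.1, -0.2]
opening: 0.388
grip_force: 0.0
```

```bash
python3 - <<'E'
from st import *
from h import snap
snap("side","s1")
for b in(.085,.04):
  P,R=tcp(.493,.170,b,40,30,.015); print(P,row(P,R))
E
```

```text
3.85 [0.3801 0.3039 0.1773] [ 1.129  2.399 -0.3  ] q [-0.56  0.82 -0.45  2.07  1.2   0.92 -1.27] F [-0.6  0.1 -0.2] 0.38794030065951435
[0.37855167 0.30639421 0.17616733] [-0.003, 0.004, -0.003, -0.001, 0.0, 0.002]
[0.40747711 0.27192221 0.17616733] [0.055, -0.064, -0.003, -0.001, 0.0, 0.002]
```

View pics/s1.png

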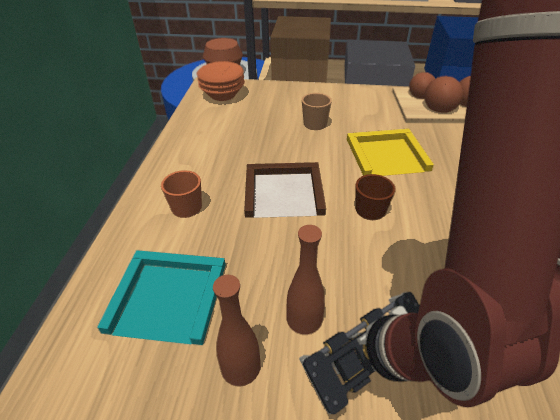

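The gripper is behind the vase, with its tips near (315,360). The body is wide sideways and clear of both bottles (second bottle's foot near (240,375)). Now I plan the curved push.

```bash
cat > path.py <<'E'
from st import *
P0=np.array([.493,.170]);G=np.array([.5703,-.1843]);d=np.array([.1475,-.989])
B=[P0,P0+.1*np.array([.643,-.766]),G-.12*d,G]
u=np.linspace(0,1,2001);w=[(1-u)**3,3*u*(1-u)**2,3*u*u*(1-u),u**3]
C=sum(a[:,None]*b for a,b in zip(w,B));D=np.gradient(C,u,axis=0)
S=np.r_[0,np.cumsum(np.hypot(*np.diff(C,axis=0).T))]
H=np.degrees(np.arctan2(D[:,0],-D[:,1]))
def pose(s,back=.033,tipz=.015): # s arc length of vase centre; negative: still behind
    q=max(s,0);f=lambda a:np.interp(q,S,a)
    return tcp(f(C[:,0]),f(C[:,1]),back-min(s,0),max(f(H),4) if q<.25 else f(H),30,tipz)
def rows(s0,ss):
    p0,R0=pose(s0)
    o=[]
    for s in ss:
        p,R=pose(s); o+=[-.23]+np.r_[(p-p0)/.5,(R*R0.inv()).as_rotvec()/np.pi].round(3).tolist()
    return [float(x) for x in o]
E
python3 - <<'E'
from path import *
print(S[-1],[(round(float(np.interp(s,S,H)),1)) for s in np.arange(0,.38,.03)])
print("from measured", row(*pose(-.007)),row(*pose(-.003)))
E
```

```text
3.9 [0.38   0.3042 0.1774] [ 1.129  2.399 -0.299] q [-0.56  0.82 -0.45  2.07  1.2   0.92 -1.27] F [-0.1 -0.4  0.8] 0.3862318373077548
0.3670823180043311 [40.0, 29.5, 21.8, 16.3, 12.4, 9.6, 7.7, 6.3, 5.6, 5.3, 5.6, 6.4, 8.0]
from measured [0.055, -0.064, -0.003, -0.001, 0.0, 0.002] [0.06, -0.071, -0.003, -0.001, 0.0, 0.002]
```

>>> step_arm(rows=[-0.23, 0.01, -0.011, -0.001, 0, 0, 0, -0.23, 0.021, -0.025, -0.002, 0, 0, 0, -0.23, 0.032, -0.038, -0.003, 0, 0, 0.001, -0.23, 0.042, -0.049, -0.003, 0, 0, 0.002, -0.23, 0.049, -0.057, -0.003, 0, 0, 0.002, -0.23, 0.054, -0.063, -0.003, 0, 0, 0.002, -0.23, 0.058, -0.068, -0.003, 0, 0, 0.002, -0.23, 0.06, -0.071, -0.003, 0, 0, 0.002])

```text
time_s: 4.9
position: [0.4097, 0.269, 0.1762]
ee_rot: [1.12, 2.403, -0.296]
force: [-0.0, 0.4, 0.1]
opening: 0.388
grip_force: 0.1
```

```bash
python3 - <<'E'
from path import *
print(row(*pose(-.003)))
print(rows(-.003,[-.001,.001,.004,.007,.010,.013,.017,.021,.025,.029]))
E
```

```text
4.9 [0.4097 0.269  0.1762] [ 1.12   2.403 -0.296] q [-0.48  0.81 -0.42  2.08  1.26  0.88 -1.23] F [-0.   0.4  0.1] 0.3876652246774939
[0.001, -0.0, -0.0, -0.001, 0.001, -0.0]
[-0.23, 0.003, -0.003, 0.0, 0.0, 0.0, 0.0, -0.23, 0.006, -0.005, 0.0, 0.0, -0.0, -0.002, -0.23, 0.014, -0.006, 0.0, 0.0, -0.0, -0.009, -0.23, 0.022, -0.008, 0.0, 0.0, 0.0, -0.015, -0.23, 0.029, -0.01, 0.0, 0.0, 0.0, -0.021, -0.23, 0.037, -0.012, 0.0, 0.0, 0.0, -0.027, -0.23, 0.046, -0.015, 0.0, 0.0, 0.0, -0.035, -0.23, 0.056, -0.019, 0.0, 0.0, -0.0, -0.043, -0.23, 0.065, -0.022, 0.0, -0.0, 0.0, -0.05, -0.23, 0.074, -0.027, 0.0, 0.0, 0.0, -0.057]
```

>>> step_arm(rows=[-0.23, 0.003, -0.003, 0, 0, 0, 0, -0.23, 0.006, -0.005, 0, 0, 0, -0.002, -0.23, 0.014, -0.006, 0, 0, 0, -0.009, -0.23, 0.022, -0.008, 0, 0, 0, -0.015, -0.23, 0.029, -0.01, 0, 0, 0, -0.021, -0.23, 0.037, -0.012, 0, 0, 0, -0.027, -0.23, 0.046, -0.015, 0, 0, 0, -0.035, -0.23, 0.056, -0.019, 0, 0, 0, -0.043, -0.23, 0.065, -0.022, 0, 0, 0, -0.05, -0.23, 0.074, -0.027, 0, 0, 0, -0.057])

```text
time_s: 6.15
position: [0.4468, 0.2554, 0.1762]
ee_rot: [1.34, 2.305, -0.356]
force: [-0.5, 3.0, -0.8]
opening: 0.382
grip_force: 1.5
```

```bash
python3 - <<'E'
from path import *
from h import *
print(row(*pose(.029)))
t=snap("top","t2");s=snap("side","s2")
cv2.imwrite("pics/c2.png",np.hstack([s[180:420,200:480],cv2.resize(t[170:320,60:260],(320,240))])[:,:,::-1])
print(rows(.029,.029+.0045*np.arange(1,11)))
E
```

```text
6.15 [0.4468 0.2554 0.1762] [ 1.34   2.305 -0.356] q [-0.43  0.83 -0.41  1.99  1.14  0.92 -1.19] F [-0.5  3.  -0.8] 0.38151446220611057
[0.0, 0.0, 0.0, -0.0, 0.001, 0.0]
[-0.23, 0.01, -0.005, 0.0, 0.0, -0.0, -0.007, -0.23, 0.019, -0.01, 0.0, 0.0, 0.0, -0.014, -0.23, 0.027, -0.016, 0.0, 0.0, -0.0, -0.021, -0.23, 0.036, -0.022, 0.0, 0.0, -0.0, -0.028, -0.23, 0.044, -0.028, 0.0, 0.0, -0.0, -0.034, -0.23, 0.052, -0.035, 0.0, 0.0, -0.0, -0.039, -0.23, 0.059, -0.041, 0.0, -0.0, 0.0, -0.045, -0.23, 0.066, -0.048, 0.0, 0.0, 0.0, -0.05, -0.23, 0.073, -0.055, 0.0, -0.0, -0.0, -0.055, -0.23, 0.079, -0.063, 0.0, -0.0, -0.0, -0.06]
```

View pics/c2.png

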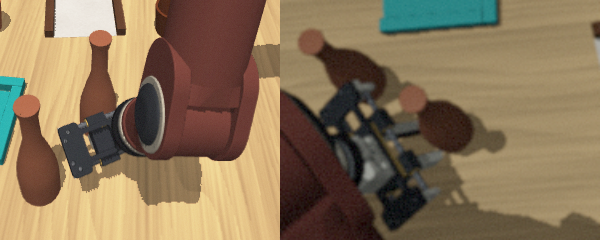

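The crops show the vase upright in the cradle (top crop (445,130)), both fingertips touching its foot, and the second bottle standing untouched. Contact force is about 3 N, so I continue.

>>> step_arm(rows=[-0.23, 0.01, -0.005, 0, 0, 0, -0.007, -0.23, 0.019, -0.01, 0, 0, 0, -0.014, -0.23, 0.027, -0.016, 0, 0, 0, -0.021, -0.23, 0.036, -0.022, 0, 0, 0, -0.028, -0.23, 0.044, -0.028, 0, 0, 0, -0.034, -0.23, 0.052, -0.035, 0, 0, 0, -0.039, -0.23, 0.059, -0.041, 0, 0, 0, -0.045, -0.23, 0.066, -0.048, 0, 0, 0, -0.05, -0.23, 0.073, -0.055, 0, 0, 0, -0.055, -0.23, 0.079, -0.063, 0, 0, 0, -0.06])

```text
time_s: 7.5
position: [0.4863, 0.2237, 0.1762]
ee_rot: [1.561, 2.184, -0.415]
force: [-2.2, 3.3, -0.9]
opening: 0.384
grip_force: 1.7
```

```bash
python3 - <<'E'
from path import *
print(row(*pose(.074)))
for a in(.074,.124,.174): print(rows(a,a+.005*np.arange(1,11)))
E
```

```text
7.5 [0.4863 0.2237 0.1762] [ 1.561  2.184 -0.415] q [-0.35  0.85 -0.38  1.92  1.05  0.95 -1.17] F [-2.2  3.3 -0.9] 0.3843684006373341
[0.001, 0.001, -0.0, -0.0, 0.001, 0.0]
[-0.23, 0.007, -0.008, 0.0, 0.0, 0.0, -0.005, -0.23, 0.013, -0.017, 0.0, 0.0, 0.0, -0.01, -0.23, 0.02, -0.025, 0.0, 0.0, 0.0, -0.014, -0.23, 0.026, -0.034, 0.0, 0.0, -0.0, -0.018, -0.23, 0.031, -0.043, 0.0, 0.0, -0.0, -0.022, -0.23, 0.037, -0.052, 0.0, 0.0, 0.0, -0.026, -0.23, 0.042, -0.061, 0.0, -0.0, 0.0, -0.029, -0.23, 0.047, -0.07, 0.0, 0.0, 0.0, -0.033, -0.23, 0.051, -0.079, 0.0, 0.0, 0.0, -0.036, -0.23, 0.056, -0.088, 0.0, 0.0, 0.0, -0.039]
[-0.23, 0.004, -0.009, 0.0, -0.0, -0.0, -0.003, -0.23, 0.008, -0.019, 0.0, 0.0, -0.0, -0.006, -0.23, 0.012, -0.028, -0.0, -0.0, -0.0, -0.008, -0.23, 0.016, -0.038, 0.0, -0.0, -0.0, -0.01, -0.23, 0.019, -0.047, -0.0, -0.0, -0.0, -0.013, -0.23, 0.023, -0.057, 0.0, 0.0, -0.0, -0.015, -0.23, 0.026, -0.066, 0.0, 0.0, -0.0, -0.017, -0.23, 0.029, -0.076, -0.0, 0.0, -0.0, -0.019, -0.23, 0.032, -0.086, -0.0, -0.0, -0.0, -0.021, -0.23, 0.034, -0.095, 0.0, -0.0, -0.0, -0.022]
[-0.23, 0.003, -0.01, 0.0, -0.0, 0.0, -0.002, -0.23, 0.005, -0.019, -0.0, -0.0, 0.0, -0.003, -0.23, 0.007, -0.029, 0.0, -0.0, -0.0, -0.004, -0.23, 0.01, -0.039, -0.0, -0.0, 0.0, -0.006, -0.23, 0.012, -0.049, 0.0, 0.0, 0.0, -0.007, -0.23, 0.014, -0.059, 0.0, 0.0, 0.0, -0.008, -0.23, 0.016, -0.069, 0.0, -0.0, 0.0, -0.009, -0.23, 0.018, -0.078, 0.0, -0.0, 0.0, -0.01, -0.23, 0.019, -0.088, 0.0, -0.0, 0.0, -0.011, -0.23, 0.021, -0.098, -0.0, -0.0, -0.0, -0.012]
```

>>> step_arm(rows=[-0.23, 0.007, -0.008, 0, 0, 0, -0.005, -0.23, 0.013, -0.017, 0, 0, 0, -0.01, -0.23, 0.02, -0.025, 0, 0, 0, -0.014, -0.23, 0.026, -0.034, 0, 0, 0, -0.018, -0.23, 0.031, -0.043, 0, 0, 0, -0.022, -0.23, 0.037, -0.052, 0, 0, 0, -0.026, -0.23, 0.042, -0.061, 0, 0, 0, -0.029, -0.23, 0.047, -0.07, 0, 0, 0, -0.033, -0.23, 0.051, -0.079, 0, 0, 0, -0.036, -0.23, 0.056, -0.088, 0, 0, 0, -0.039])

```text
time_s: 8.75
position: [0.5142, 0.1798, 0.1762]
ee_rot: [1.7, 2.095, -0.452]
force: [-1.9, 3.5, -0.7]
opening: 0.388
grip_force: 1.7
```

>>> step_arm(rows=[-0.23, 0.004, -0.009, 0, 0, 0, -0.003, -0.23, 0.008, -0.019, 0, 0, 0, -0.006, -0.23, 0.012, -0.028, 0, 0, 0, -0.008, -0.23, 0.016, -0.038, 0, 0, 0, -0.01, -0.23, 0.019, -0.047, 0, 0, 0, -0.013, -0.23, 0.023, -0.057, 0, 0, 0, -0.015, -0.23, 0.026, -0.066, 0, 0, 0, -0.017, -0.23, 0.029, -0.076, 0, 0, 0, -0.019, -0.23, 0.032, -0.086, 0, 0, 0, -0.021, -0.23, 0.034, -0.095, 0, 0, 0, -0.022])

```text
time_s: 10.0
position: [0.5312, 0.1321, 0.1762]
ee_rot: [1.776, 2.042, -0.473]
force: [-0.5, 3.3, -0.4]
opening: 0.385
grip_force: 1.7
```

```bash
python3 - <<'E'
from path import *
from h import *
print(row(*pose(.174)))
t=snap("top","t3");s=snap("side","s3")
cv2.imwrite("pics/c3.png",np.hstack([s[130:370,180:460],cv2.resize(t[150:300,140:340],(320,240))])[:,:,::-1])
E
```

```text
10.0 [0.5312 0.1321 0.1762] [ 1.776  2.042 -0.473] q [-0.19  0.85 -0.34  1.89  1.01  0.93 -1.13] F [-0.5  3.3 -0.4] 0.3854975156434423
[0.001, 0.001, -0.0, -0.0, 0.001, -0.0]
```

View pics/c3.png

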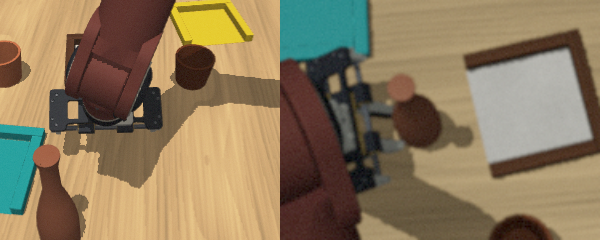

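The vase is upright and centred between the fingertips (top crop (420,120)), and the pen mouth is ahead at (480,110). I keep pushing.

>>> step_arm(rows=[-0.23, 0.003, -0.01, 0, 0, 0, -0.002, -0.23, 0.005, -0.019, 0, 0, 0, -0.003, -0.23, 0.007, -0.029, 0, 0, 0, -0.004, -0.23, 0.01, -0.039, 0, 0, 0, -0.006, -0.23, 0.012, -0.049, 0, 0, 0, -0.007, -0.23, 0.014, -0.059, 0, 0, 0, -0.008, -0.23, 0.016, -0.069, 0, 0, 0, -0.009, -0.23, 0.018, -0.078, 0, 0, 0, -0.01, -0.23, 0.019, -0.088, 0, 0, 0, -0.011, -0.23, 0.021, -0.098, 0, 0, 0, -0.012])

```text
time_s: 11.35
position: [0.5416, 0.0833, 0.1762]
ee_rot: [1.817, 2.012, -0.484]
force: [-1.0, 3.4, -0.1]
opening: 0.389
grip_force: 1.8
```

```bash
python3 - <<'E'
from path import *
print(row(*pose(.224)))
for a in(.224,.274,.324): print(rows(a,a+.005*np.arange(1,11)))
E
```

```text
11.35 [0.5416 0.0833 0.1762] [ 1.817  2.012 -0.484] q [-0.11  0.84 -0.31  1.89  1.03  0.9  -1.1 ] F [-1.   3.4 -0.1] 0.3888927194613093
[0.001, 0.0, -0.0, -0.0, 0.001, 0.0]
[-0.23, 0.002, -0.01, 0.0, 0.0, 0.0, -0.001, -0.23, 0.003, -0.02, 0.0, 0.0, 0.0, -0.001, -0.23, 0.004, -0.03, -0.0, -0.0, 0.0, -0.002, -0.23, 0.006, -0.04, 0.0, 0.0, 0.0, -0.002, -0.23, 0.007, -0.05, 0.0, -0.0, 0.0, -0.003, -0.23, 0.008, -0.059, 0.0, 0.0, 0.0, -0.003, -0.23, 0.009, -0.069, 0.0, 0.0, 0.0, -0.003, -0.23, 0.01, -0.079, 0.0, 0.0, 0.0, -0.003, -0.23, 0.011, -0.089, 0.0, 0.0, 0.0, -0.003, -0.23, 0.012, -0.099, 0.0, 0.0, 0.0, -0.003]
[-0.23, 0.001, -0.01, 0.0, 0.0, 0.0, 0.0, -0.23, 0.002, -0.02, 0.0, -0.0, 0.0, 0.0, -0.23, 0.002, -0.03, -0.0, -0.0, -0.0, 0.001, -0.23, 0.003, -0.04, -0.0, -0.0, -0.0, 0.001, -0.23, 0.004, -0.05, 0.0, 0.0, 0.0, 0.001, -0.23, 0.004, -0.06, -0.0, -0.0, -0.0, 0.002, -0.23, 0.005, -0.07, 0.0, -0.0, -0.0, 0.002, -0.23, 0.005, -0.08, 0.0, -0.0, -0.0, 0.003, -0.23, 0.006, -0.09, 0.0, -0.0, 0.0, 0.004, -0.23, 0.006, -0.1, 0.0, -0.0, -0.0, 0.005]
[-0.23, 0.0, -0.01, -0.0, 0.0, 0.0, 0.001, -0.23, 0.001, -0.02, -0.0, 0.0, -0.0, 0.002, -0.23, 0.001, -0.03, 0.0, -0.0, 0.0, 0.003, -0.23, 0.001, -0.04, 0.0, 0.0, 0.0, 0.005, -0.23, 0.001, -0.05, 0.0, 0.0, 0.0, 0.006, -0.23, 0.001, -0.06, -0.0, 0.0, 0.0, 0.008, -0.23, 0.001, -0.07, -0.0, 0.0, 0.0, 0.01, -0.23, 0.001, -0.081, -0.0, 0.0, 0.0, 0.011, -0.23, 0.001, -0.087, 0.0, 0.0, 0.0, 0.013, -0.23, 0.001, -0.087, 0.0, 0.0, 0.0, 0.013]
```

>>> step_arm(rows=[-0.23, 0.002, -0.01, 0, 0, 0, -0.001, -0.23, 0.003, -0.02, 0, 0, 0, -0.001, -0.23, 0.004, -0.03, 0, 0, 0, -0.002, -0.23, 0.006, -0.04, 0, 0, 0, -0.002, -0.23, 0.007, -0.05, 0, 0, 0, -0.003, -0.23, 0.008, -0.059, 0, 0, 0, -0.003, -0.23, 0.009, -0.069, 0, 0, 0, -0.003, -0.23, 0.01, -0.079, 0, 0, 0, -0.003, -0.23, 0.011, -0.089, 0, 0, 0, -0.003, -0.23, 0.012, -0.099, 0, 0, 0, -0.003])

```text
time_s: 12.6
position: [0.5476, 0.0337, 0.1762]
ee_rot: [1.827, 2.004, -0.487]
force: [-0.6, 4.3, -0.7]
opening: 0.383
grip_force: 1.8
```

>>> step_arm(rows=[-0.23, 0.001, -0.01, 0, 0, 0, 0, -0.23, 0.002, -0.02, 0, 0, 0, 0, -0.23, 0.002, -0.03, 0, 0, 0, 0.001, -0.23, 0.003, -0.04, 0, 0, 0, 0.001, -0.23, 0.004, -0.05, 0, 0, 0, 0.001, -0.23, 0.004, -0.06, 0, 0, 0, 0.002, -0.23, 0.005, -0.07, 0, 0, 0, 0.002, -0.23, 0.005, -0.08, 0, 0, 0, 0.003, -0.23, 0.006, -0.09, 0, 0, 0, 0.004, -0.23, 0.006, -0.1, 0, 0, 0, 0.005])

```text
time_s: 13.85
position: [0.5506, -0.0163, 0.1762]
ee_rot: [1.81, 2.017, -0.482]
force: [-0.4, 3.2, -0.0]
opening: 0.386
grip_force: 1.8
```

>>> step_arm(rows=[-0.23, 0, -0.01, 0, 0, 0, 0.001, -0.23, 0.001, -0.02, 0, 0, 0, 0.002, -0.23, 0.001, -0.028, 0, 0, 0, 0.003, -0.23, 0.001, -0.036, 0, 0, 0, 0.004, -0.23, 0.001, -0.042, 0, 0, 0, 0.005, -0.23, 0.001, -0.048, 0, 0, 0, 0.006, -0.23, 0.001, -0.052, 0, 0, 0, 0.007, -0.23, 0.001, -0.052, 0, 0, 0, 0.007])

```text
time_s: 14.85
position: [0.5511, -0.0424, 0.1762]
ee_rot: [1.786, 2.034, -0.476]
force: [-0.8, 2.8, 0.2]
opening: 0.386
grip_force: 1.4
```

```bash
python3 - <<'E'
from path import *
from fit import *
print(row(*pose(.350)))
t=snap("top","t4")
x0=np.array([.567,-.167])
v,f=fitvase({"top":vmask(t,(265,175,345,262))&(np.indices((420,560))[1]<400)},x0)
p=np.array([.5758,-.2209]);th=.148;d=v-p
print(v,f,"in pen",np.cos(th)*d[0]+np.sin(th)*d[1],-np.sin(th)*d[0]+np.cos(th)*d[1])
O=t[:,:,::-1].copy();cv2.drawContours(O,cv2.findContours((sil("top",*x0)>.5).astype(np.uint8),1,2)[0],-1,(0,255,255),1)
# expected back batten gap: foot circle at pen y=.037
cv2.imwrite("pics/c4.png",np.hstack([cv2.resize(i[150:280,220:360],None,fx=2.8,fy=2.8,interpolation=2) for i in(O,t[:,:,::-1])]))
E
```

```text
14.85 [ 0.5511 -0.0424  0.1762] [ 1.786  2.034 -0.476] q [ 0.08  0.82 -0.25  1.93  1.16  0.78 -0.98] F [-0.8  2.8  0.2] 0.385522122619526
[0.001, 0.0, -0.0, 0.0, 0.001, -0.0]
[ 0.57392659 -0.16621433] 0.8730746633451621 in pen 0.006211032221201771 0.05436409625047248
```

View pics/c4.png

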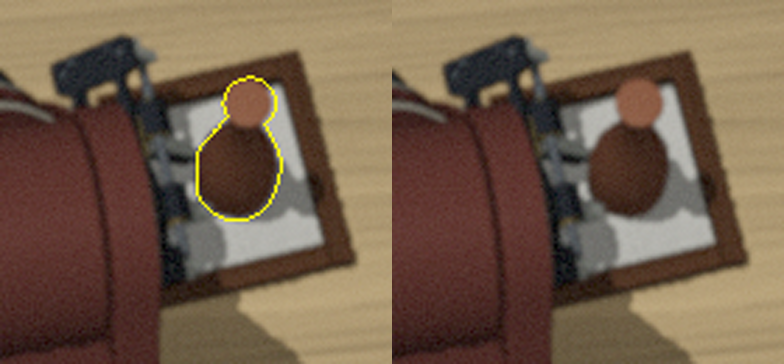

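The vase matches the predicted outline, at pen y about 54 mm and nearly centred. I push the last 16 mm gently.

```bash
python3 - <<'E'
from path import *
print(rows(.350,.350+np.array([2,5,8,11,13,14.5,15.5,16,16])*1e-3))
E
```

```text
14.9 [ 0.5511 -0.0424  0.1762] [ 1.786  2.034 -0.477] q [ 0.08  0.82 -0.25  1.93  1.16  0.78 -0.98] F [-0.8  3.3 -2.2] 0.3872831190851678
[-0.23, 0.0, -0.004, 0.0, 0.0, 0.0, 0.001, -0.23, 0.0, -0.01, 0.0, 0.0, 0.0, 0.002, -0.23, 0.0, -0.016, -0.0, -0.0, 0.0, 0.003, -0.23, -0.0, -0.022, -0.0, -0.0, 0.0, 0.004, -0.23, -0.0, -0.026, -0.0, -0.0, 0.0, 0.005, -0.23, -0.0, -0.029, 0.0, -0.0, 0.0, 0.005, -0.23, -0.0, -0.031, -0.0, -0.0, 0.0, 0.006, -0.23, -0.0, -0.032, -0.0, -0.0, 0.0, 0.006, -0.23, -0.0, -0.032, -0.0, -0.0, 0.0, 0.006]
```

>>> step_arm(rows=[-0.23, 0, -0.004, 0, 0, 0, 0.001, -0.23, 0, -0.01, 0, 0, 0, 0.002, -0.23, 0, -0.016, 0, 0, 0, 0.003, -0.23, 0, -0.022, 0, 0, 0, 0.004, -0.23, 0, -0.026, 0, 0, 0, 0.005, -0.23, 0, -0.029, 0, 0, 0, 0.005, -0.23, 0, -0.031, 0, 0, 0, 0.006, -0.23, 0, -0.032, 0, 0, 0, 0.006, -0.23, 0, -0.032, 0, 0, 0, 0.006])

```text
time_s: 16.02
position: [0.5511, -0.0579, 0.1762]
ee_rot: [1.765, 2.049, -0.47]
force: [-1.5, 3.6, -0.1]
opening: 0.384
grip_force: 1.8
```

```bash
python3 - <<'E'
from path import *
from fit import *
t=snap("top","t5")
p=np.array([.5758,-.2209]);th=.148;x0=p+.038*np.array([-.1475,.989])
O=t[:,:,::-1].copy();cv2.drawContours(O,cv2.findContours((sil("top",*x0)>.5).astype(np.uint8),1,2)[0],-1,(0,255,255),1)
cv2.imwrite("pics/c5.png",np.hstack([cv2.resize(i[150:280,220:360],None,fx=2.8,fy=2.8,interpolation=2) for i in(O,t[:,:,::-1])]))
E
```

```text
16.025 [ 0.5511 -0.0579  0.1762] [ 1.765  2.049 -0.47 ] q [ 0.1   0.82 -0.24  1.94  1.19  0.76 -0.96] F [-1.5  3.6 -0.1] 0.3839973535659024
```

View pics/c5.png

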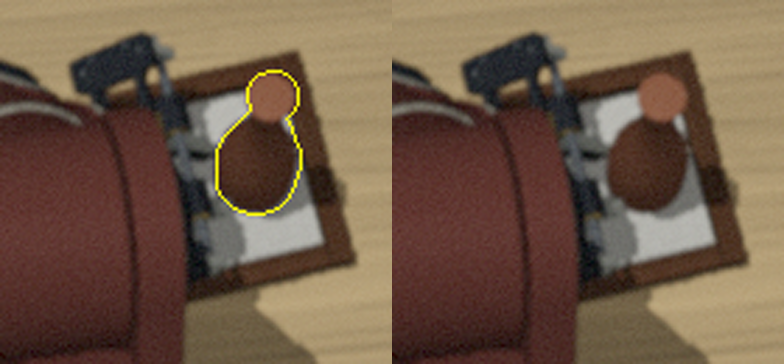

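The vase sits at pen y of about 40 mm. I add a 2.5 mm nudge for margin, then back straight out.

>>> step_arm(rows=[-0.23, 0, -0.002, 0, 0, 0, 0, -0.23, 0.001, -0.004, 0, 0, 0, 0, -0.23, 0.001, -0.005, 0, 0, 0, 0, -0.23, 0.001, -0.005, 0, 0, 0, 0, -0.23, 0, 0.002, 0, 0, 0, 0, -0.23, -0.002, 0.012, 0, 0, 0, 0, -0.23, -0.006, 0.035, 0, 0, 0, 0, -0.23, -0.011, 0.07, 0, 0, 0, 0, -0.23, -0.017, 0.11, 0, 0, 0, 0, -0.23, -0.024, 0.16, 0, 0, 0, 0])

```text
time_s: 17.32
position: [0.5388, 0.0238, 0.1763]
ee_rot: [1.765, 2.05, -0.47]
force: [-0.4, 0.4, 0.9]
opening: 0.385
grip_force: 0.0
```

>>> step_arm(rows=[-0.23, -0.008, 0.05, 0.02, 0, 0, 0, -0.23, -0.02, 0.1, 0.08, 0, 0, 0, -0.23, -0.02, 0.15, 0.16, 0, 0, 0, -0.23, -0.02, 0.18, 0.25, 0, 0, 0, -0.23, -0.02, 0.18, 0.33, 0, 0, 0, -0.23, -0.02, 0.18, 0.4, 0, 0, 0, -0.23, -0.02, 0.18, 0.44, 0, 0, 0, -0.23, -0.02, 0.18, 0.44, 0, 0, 0])

```text
time_s: 18.32
position: [0.5289, 0.1129, 0.397]
ee_rot: [1.765, 2.049, -0.467]
force: [-0.3, 0.2, 0.4]
opening: 0.385
grip_force: 0.0
```

```bash
python3 - <<'E'
from path import *
from fit import *
t=snap("top","t6");s=snap("side","s6")
p=np.array([.5758,-.2209]);th=.148;x0=p+.038*np.array([-.1475,.989])
for M in({"top":vmask(t,(270,170,325,250))},):
  v,f=fitvase(M,x0);d=v-p
  print(v,f,"in pen",np.cos(th)*d[0]+np.sin(th)*d[1],-np.sin(th)*d[0]+np.cos(th)*d[1])
O=t[:,:,::-1].copy();cv2.drawContours(O,cv2.findContours((sil("top",*x0)>.5).astype(np.uint8),1,2)[0],-1,(0,255,255),1)
cv2.imwrite("pics/c6.png",np.hstack([cv2.resize(O[150:280,220:360],None,fx=2.8,fy=2.8,interpolation=2),s[0:364,120:500,::-1]]))
E
```

```text
18.325 [0.5289 0.1129 0.397 ] [ 1.765  2.049 -0.467] q [-0.08  0.52 -0.45  1.75  0.76  1.24 -0.72] F [-0.3  0.2  0.4] 0.38472598674744196
[ 0.57691191 -0.18336761] 0.7478903772730214 in pen 0.006634291185779875 0.036958122405674955
```

View pics/c6.png

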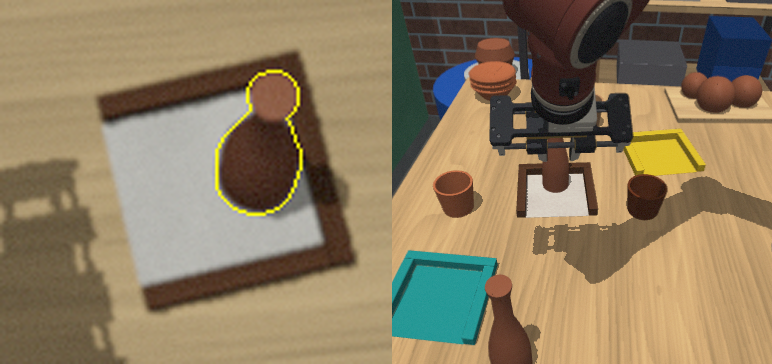

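The vase stands upright in the pen and matches the outline drawn for pen y = 38 mm. The pots look unmoved and the arm is clear, so I hand the job in.

```bash
python3 -c "
from station import bot
print(bot.job_done())"
```

```text
the job is handed in; nothing more can be done
None
```

The vase stands upright in the pen about 5–6 mm from the back batten by camera fit, the small pots look unmoved, and the job is handed in; it returned no verdict.

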